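# Fasten the materials chest with its snap hook

## Task

Fasten the lid of the wooden materials chest: fold its stiff steel hasp fully down over the U-shaped staple, then pick up the snap hook (the one with the sprung gate) and press its gate against one leg of the staple until the leg passes into the hook and the gate springs shut behind it. Leave the closed hook lying on the hasp, linked through the staple, and do not shift the other things on the bench.

Things in the scene. Friction and masses are not known exactly. Their poses are not given: they have to be found in the camera images.
- chest: Fixed wooden chest with steel corners, 320 mm along its x, 300 along its y, 120 high; origin under its centre. Its front is its -x side. The front 130 mm of its top is a fixed deck, behind it lies the hinged lid, flush with the deck at 120 mm. Staple and hasp turn with its yaw.
- lid (a joint): the lid's back hinge, rad: 0 shut (as at the start, held by its own weight of about 1 kg), grows as it opens
- hasp (a joint): the hasp's hinge, rad: 0 lying flat on the deck in front of the lid, about 1.57 upright, larger when it leans back over the lid (it stops at 2.3); a stiff hinge (0.09 N m friction) that stays where it is left and must be pushed all the way
- hasp_pin (a point): middle of the hasp's hinge pin, which runs along the chest's y, 3 mm above the deck. The hasp is a steel plate 122 mm long from the pin, 42 wide, 4 thick, its mid-plane through the pin; a slot 14 mm wide runs from 34 to 98 mm from the pin, the last 24 mm is solid. Closed, it points to the chest's -x, its upper face 125 mm above the chest's underside.
- hasp_end (a point): middle of the hasp's free end, 122 mm from the pin, at mid-thickness
- staple: Rigid steel U (the eye), 8 mm round bar, standing on the deck in the chest's x-z plane: two legs 46 mm apart between centres, 40 and 86 mm in front of the hasp pin, joined by a round-cornered top 53 mm above the deck; legs straight up to 39 mm. It stands through the closed hasp's slot. Its origin is the chest's.
- staple_front (a point): on the axis of the front leg (farther from the lid), 10 mm above the deck, 130 mm above the chest's underside
- staple_back (a point): on the axis of the back leg (next to the lid), 10 mm above the deck
- snap_hook: Loose steel snap hook, 133 x 54 x 10 mm, about 0.16 kg, lying flat. Origin under the middle of its shank (36 long, 14 wide, 10 thick: grip it there). +x runs to the nose end (91 mm), a small eye ends it at x = -42; +z up, gate side +y. Loop of 10 mm bar: spine along y = -24, far bend x = 86, round to the nose tip x = 75, y = 20 (bar centres).
- gate (a joint): the hook's sprung gate, rad: 0 shut, 0.95 wide open. A 7 mm bar pivoted at x = 28, y = 20 mm of the hook; its free end (x = 66, y = 20) closes against the nose tip; swings only inward, to -y; 1.5 N at the free end starts it, 4 N opens it wide. It springs shut behind a leg whose axis is over 46 mm from the pivot.
- s_hook: plain steel S-hook without gate, 100 mm long, 8 mm bar, loose; origin under its middle; leave it
- shackle: steel bow shackle about 65 mm long, loose; origin under its pin end; leave it
- plaster_mould: white plaster mould block 100 x 130 x 55 mm, loose; leave it
- cup: white plastic cup, 80 mm across, 100 mm high, loose; leave it
- sponge: yellow sponge block 75 x 110 x 40 mm, loose; leave it
- plaster_puck: plaster disc 76 mm across, 30 mm high, loose; leave it
- brush: brush lying on the bench, loose; leave it
- hook_entry (a point): on the shut gate's centre line beside the nose tip, x = 62.5, y = 20, z = 5 mm of the hook: a leg pressed in here (x 60 to 65) pushes the gate open. Press about 17 mm past the gate line and then draw the hook so that the leg goes to the far bend (or press straight on until 32 mm past the line, close to the spine)
- hook_bend (a point): inside the hook's far bend, x = 76, y = 5, z = 5 mm of the hook: with a leg here the gate is free to shut
Things that resemble listed ones, but are neither listed nor needed, are in the scene too. Leave any orange look-alike of the snap_hook alone.

How it is judged:
By the outcome, as a careful person would: the job done as asked, in the order asked, and still so for the second after the job is handed in, with the robot touching nothing.
It also fails if it takes over 64 s, if anything falls off the work surface, if the arm or the gripper's body presses on something with over 40 N, if the wrist force passes 120 N, or if a joint passes its speed limit or range.

## Robot

A 7-joint arm with a two-finger parallel gripper is mounted at the origin on the work surface. World frame = base frame: x ahead of the robot, y to its left, z up, the work surface at z = 0. Lengths are in m, angles in rad, forces in N, time in s.
With the tool pointing down it reaches from about 0.4 to 0.85 m from the base axis. Payload 10.4 kg.
Tool frame: the origin (TCP) lies midway between the tips of the shut fingers; the grasp point (between the pads) lies 19 mm behind it; z points along the fingers, x is the direction in which the jaws open and shut, and the axes are right-handed (so a half turn about z gives the same grasp; the last joint's range is limited). The gripper opens to 85 mm and grips with 20 to 120 N. Pads are 22 mm wide; open, the fingers measure 114 mm over their backs; the gripper's body (76 mm by 85 mm) begins 54 mm behind the grasp point. The pads swing forward as they close: fully open they stand 13 mm farther back than shut.
Start: joints at [-0.023, 0.332, -0.065, 1.46, 0.022, 1.35, -0.088], TCP at [0.625, 0, 0.231] pointing down, gripper open.
Joint ranges: [-2.6, 2.6], [-0.5, 2.12], [-1.47, 1.34], [0.16, 2.42], [-1.27, 4.41], [0.06, 2.06], [-2.6, 2.6]. Speed limits (rad/s): [2.22, 2.22, 2.79, 2.79, 3.14, 3.14, 3.14].

## Interface

Orientations are given as a unit quaternion [x, y, z, w].
In Python, from workcell import manip, cams gives the robot as it stands.
- The arm moves only by the tool move_arm, never from a script. Its argument "moves" is a list of rows, each a list of 7 numbers: the turn, a rotation vector about the tool's x, y, z in degrees, then the shift along the tool's x, y, z in m, then the finger opening in m, from 0 to 0.0854. A call has 1 to 10 rows; each row is the pose to reach, as a shift and turn from the pose commanded when the call began, along the tool's axes at that moment; what a row does not reach only later rows make up. A row lasts 1/10 s, in which the tool goes at most 50 mm and 8.59 degrees, less where a joint would pass 70% of its speed; a pose out of reach is approached as far as the arm can. A call with a gripper value outside its range is refused whole. The fingers move at their own pace and stop on an object; "grip_force" is the grip in N (left out, the last holds). Time passes only in rows, so rows that repeat a pose let the fingers close. It gives the time, the measured TCP pose, the force and the opening at its end, in the units of the state.
- manip.get_obs(): the state, without advancing time (a new reading comes with each control period).
- cams.camera(name): name is "scene" or "side" or "wrist"; returns the picture (480x640x3 uint8, red, green, blue); there is no depth.
- cams.camera_params(name): a dict with "fx", "fy", "cx", "cy" (pixels), "dist_coeffs" ([k1, k2, p1, p2, k3] as OpenCV has them; the pictures are not rectified), "xyz" and "rotation" of the camera in the world. Camera axes: x right, y up, looking along -z (the intrinsics and any distortion apply to the point x, -y, -z); pixel columns grow to the right and rows downward; lengths in m; the calibration is good to about 2 mm. A picture is of the moment at which its call begins: read the wrist's pose just before it. camera_params takes no time and is no camera call; for the wrist camera it gives the pose at the moment of the call.
- manip.hand_in(): hands the job in, once; it reports no verdict.
The state is a dict: "clock": time; "joint_pos": joint angles; "joint_velocities": joint speeds; "tau": joint torques, N m; "position": TCP position; "ee_rot": TCP orientation; "ft_force": force on the tool from outside, world axes, zero at the start; "torque": the same for the moment, N m; "grip_width": opening from 0.0 (shut) to 1.0 (fully open).
Only numpy, scipy, OpenCV 4.12 (cv2) and the standard library are available. Lean on these libraries where they do the work, as an engineer would, in place of code of your own. Each camera call takes 0.05 s, during which the arm holds its last target. There are 200 camera calls.

## Working session

There is one attempt and no reset: what is moved stays moved. The work goes in short steps, Python scripts to look and compute and a tool call to move; the robot and the scene stay as the last step left them, time stands still between calls to the robot, and variables do not carry over. Pictures are saved under pics/ and viewed, about 8 in all and at most 12, crops included, and the job is handed in when it is done.

Besides the shell and the picture viewer there is one more tool, called after "Emit:" as name(argument=value, ...) on one line, values as JSON. move_arm: Moves the arm, as the interface text tells. Its arguments: {"type":"object","properties":{"moves":{"type":"array","items":{"type":"array","items":{"type":"number"}}},"grip_force":{"type":"number"}},"required":["moves"]}

```bash
mkdir -p pics
cat > h.py <<'E'
import numpy as np, cv2
from workcell import manip, cams
from scipy.spatial.transform import Rotation as R
def KD(p): return np.array([[p['fx'],0,p['cx']],[0,p['fy'],p['cy']],[0,0,1.]]),np.array(p['dist_coeffs'],float)
def rot(p):
    r=np.array(p['rotation'],float)
    return r if r.shape==(3,3) else R.from_quat(r).as_matrix()
F=np.diag([1,-1,-1.])
def ray(p,uv):
    K,D=KD(p); n=cv2.undistortPoints(np.array([[uv]],float),K,D)[0,0]
    return np.array(p['xyz']),rot(p)@F@np.array([n[0],n[1],1])
def onz(p,uv,z):
    o,d=ray(p,uv); return o+d*(z-o[2])/d[2]
def proj(p,X):
    K,D=KD(p); Xc=(np.atleast_2d(X)-p['xyz'])@rot(p)@F
    return cv2.projectPoints(Xc.reshape(-1,1,3),np.zeros(3),np.zeros(3),K,D)[0][:,0]
def tri(*pu):
    A=np.zeros((3,3));b=np.zeros(3)
    for p,uv in pu:
        o,d=ray(p,uv);d/=np.linalg.norm(d);M=np.eye(3)-np.outer(d,d);A+=M;b+=M@o
    return np.linalg.solve(A,b)
def snap(n,f):
    p=cams.camera_params(n); im=cams.camera(n)[:,:,::-1]; cv2.imwrite('pics/'+f+'.png',im); return p,im
E
python3 - <<'E'
from h import *
for n in('scene','side','wrist'):
    p,im=snap(n,n+'0'); print(n,p)
print(manip.get_obs())
E
```

```text
scene {'fx': 507.7617120266437, 'fy': 507.7617120266437, 'cx': 313.07894686669454, 'cy': 237.69805856787846, 'dist_coeffs': array([-0.10671152,  0.        ,  0.        ,  0.        ,  0.        ]), 'xyz': array([1.09683093, 0.4642393 , 0.92497796]), 'rotation': array([0.14428276, 0.3249049 , 0.84447256, 0.40060629])}
side {'fx': 443.7516467184354, 'fy': 443.7516467184354, 'cx': 326.16077815288554, 'cy': 249.0606944394869, 'dist_coeffs': array([-0.0235747,  0.       ,  0.       ,  0.       ,  0.       ]), 'xyz': array([0.22928005, 0.91996943, 0.80685769]), 'rotation': array([-0.07368182,  0.45190228,  0.87756994, -0.14221925])}
wrist {'fx': 339.00397995716975, 'fy': 339.00397995716975, 'cx': 324.8875420772663, 'cy': 241.4209196843816, 'dist_coeffs': array([-0.03920482,  0.        ,  0.        ,  0.        ,  0.        ]), 'xyz': array([0.62561024, 0.07292173, 0.37351572]), 'rotation': array([-1.42455698e-01,  5.52584819e-04, -2.27379449e-04,  9.89800999e-01])}
{'clock': 0.15, 'joint_pos': array([-0.02261013,  0.33272464, -0.06470782,  1.4607016 ,  0.02160024,
        1.34986314, -0.08847503]), 'joint_velocities': array([-0.00227023, -0.00114766, -0.00076875, -0.00046854,  0.00235638,
       -0.00124009, -0.00032116]), 'tau': array([ 1.13752249e-03, -6.25829744e+01,  4.95374459e-02, -3.91853535e+01,
        1.63436425e-02,  7.44175835e-03, -2.63868424e-05]), 'position': array([6.24748447e-01, 1.32840595e-05, 2.30722338e-01]), 'ee_rot': array([ 9.99999874e-01,  2.92333499e-05, -5.00397765e-04,  1.86646596e-05]), 'ft_force': array([ 1.03326769, -0.20143303, -0.14092738]), 'torque': array([ 0.03783164, -0.02145671,  0.04445557]), 'grip_width': 0.9993212304902422}
```

View pics/scene0.png

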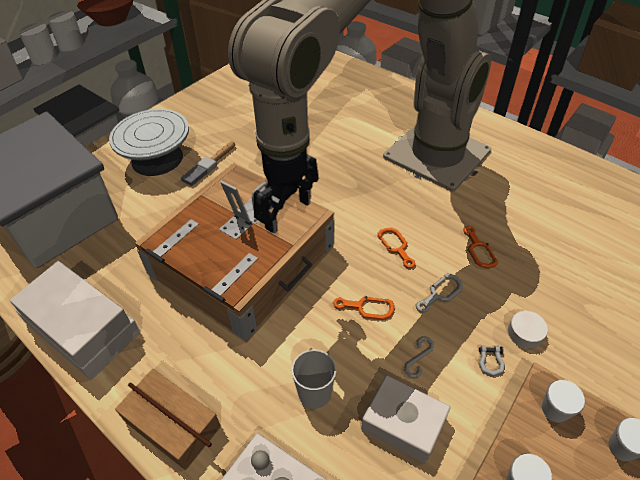

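View pics/side0.png

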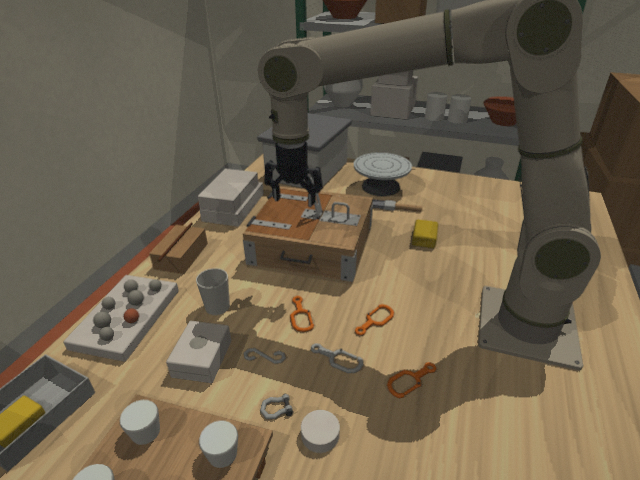

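Snap-hook candidates in the scene view are orange at (396,247), (480,247) and (365,307), the steel one at (440,292), and the gateless S-hook at (418,357). The steel one fits, so I'll check it in a close crop along with the chest.

Run:
```python
import cv2,numpy as np
s=cv2.imread('pics/scene0.png');d=cv2.imread('pics/side0.png');w=cv2.imread('pics/wrist0.png')
f=lambda im,x,y,ww,hh:cv2.resize(im[y:y+hh,x:x+ww],(400,300),interpolation=cv2.INTER_CUBIC)
a=f(s,405,262,66,50);b=f(d,300,332,72,54);c=f(d,240,180,140,105)
cv2.imwrite('pics/c1.png',np.vstack([np.hstack([a,b]),np.hstack([c,f(s,130,165,220,165)])]))
```

```text
(no output)
```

View pics/c1.png

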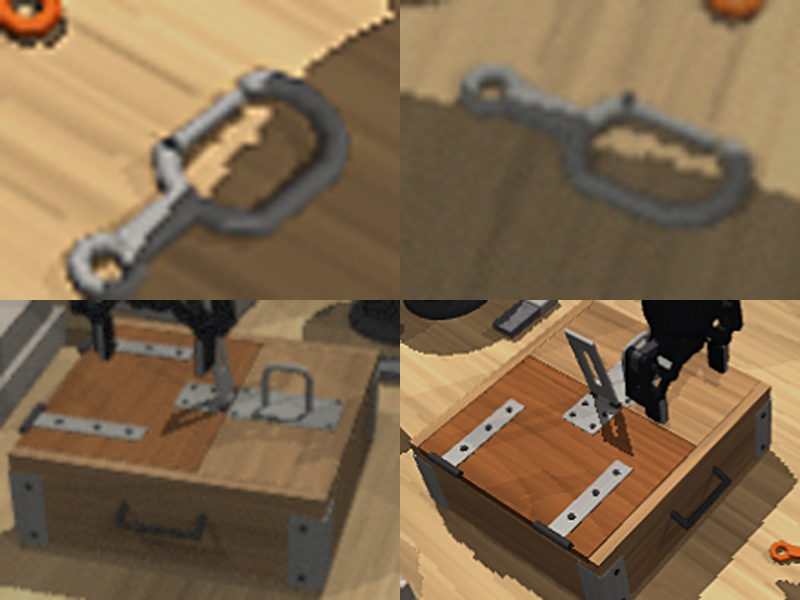

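View pics/wrist0.png

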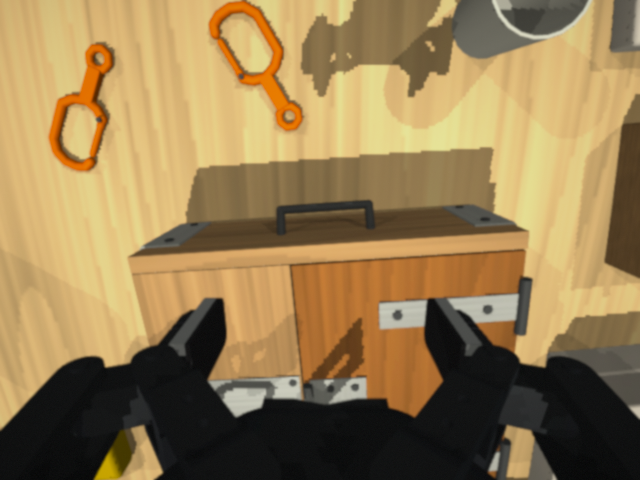

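```bash
cat > m.py <<'E'
from h import *
S=cams.camera_params('scene');D=cams.camera_params('side');W=cams.camera_params('wrist')
a=lambda u,v:(405+u*.165,262+v*.165*1.0)
b=lambda u,v:(300+(u-400)*.18,332+v*.18)
c=lambda u,v:(240+u*.35,180+(v-300)*.35)
e=lambda u,v:(130+(u-400)*.55,165+(v-300)*.55)
if __name__=='__main__':
    for n,u,v in [('eye',(98,263),(490,88)),('pivot',(170,148),(612,100)),('nose',(255,85),(735,148)),('farout',(345,150),(742,195))]:
        print(n,onz(S,a(*u),.006).round(4),onz(D,b(*v),.006).round(4),tri((S,a(*u)),(D,b(*v))).round(4))
    print('W',[onz(W,u,.12).round(4) for u in [(132,257),(527,232),(291,265),(299,378)]])
    print('S',[onz(S,e(*u),.12).round(4) for u in [(413,447),(597,563),(770,390)]])
    print('D',[onz(D,c(*u),.12).round(4) for u in [(10,455),(322,500),(378,352)]])
    print('hasp S end corners',e(568,333),e(590,330)); print('D staple feet',onz(D,c(262,416),.125),onz(D,c(308,416),.125),'tops',onz(D,c(268,370),.17),onz(D,c(306,372),.17))
E
python3 m.py
```

```text
eye [0.4816 0.2397 0.006 ] [0.4798 0.2451 0.006 ] [0.4804 0.2402 0.0024]
pivot [0.4213 0.2336 0.006 ] [0.4284 0.235  0.006 ] [0.4266 0.2366 0.0107]
nose [0.376  0.2436 0.006 ] [0.3721 0.2439 0.006 ] [0.3729 0.2422 0.0029]
farout [0.3816 0.2851 0.006 ] [0.3631 0.2668 0.006 ] [0.3682 0.2751 0.001 ]
W [array([ 0.4708, -0.0146,  0.12  ]), array([0.7839, 0.006 , 0.12  ]), array([ 0.5984, -0.0212,  0.12  ]), array([ 0.6022, -0.1285,  0.12  ])]
S [array([ 0.8071, -0.2806,  0.12  ]), array([0.7834, 0.0035, 0.12  ]), array([ 0.4728, -0.0109,  0.12  ])]
D [array([0.7765, 0.0118, 0.12  ]), array([ 0.466 , -0.0115,  0.12  ]), array([ 0.4831, -0.3036,  0.12  ])]
hasp S end corners (222.4, 183.15) (234.5, 181.5)
D staple feet [ 0.5618304  -0.12699501  0.125     ] [ 0.51740193 -0.14174988  0.125     ] tops [ 0.56102323 -0.14325501  0.17      ] [ 0.52358208 -0.151446    0.17      ]
```

The steel hook at (440,292) is the right one: it has a pivoted gate on its chest side and the eye at scene (421,305). Chest yaw is about 4°, and the staple and leaning hasp show in crop 3. Next I'll raise the wrist camera and look down at the hasp and staple.

Emit:
move_arm(moves=[[0,0,0,0,0,-0.05,0.085],[0,0,0,0,0,-0.1,0.085],[0,0,0,-0.02,0.04,-0.13,0.085],[0,0,0,-0.04,0.09,-0.13,0.085],[0,0,0,-0.04,0.14,-0.13,0.085],[0,0,0,-0.04,0.14,-0.13,0],[0,0,0,-0.04,0.14,-0.13,0],[0,0,0,-0.04,0.14,-0.13,0]])

```text
clock: 0.95
position: [0.5852, -0.1386, 0.3609]
ee_rot: [1.0, 0.001, -0.0, -0.0]
ft_force: [-0.0, 0.3, 0.4]
grip_width: 0.512
```

Run:
```python
from h import *
import json
p,im=snap('wrist','w1'); json.dump({k:np.array(v).tolist() for k,v in p.items()},open('w1.json','w'))
cv2.imwrite('pics/w1b.png',cv2.resize(im[60:420,100:580],(800,600),interpolation=cv2.INTER_CUBIC))
snap('side','side1'); snap('scene','scene1');print(p['xyz'],manip.get_obs()['position'])
```

```text
[ 0.58597521 -0.0658216   0.50389762] [ 0.58536654 -0.13816219  0.36111649]
```

View pics/w1b.png

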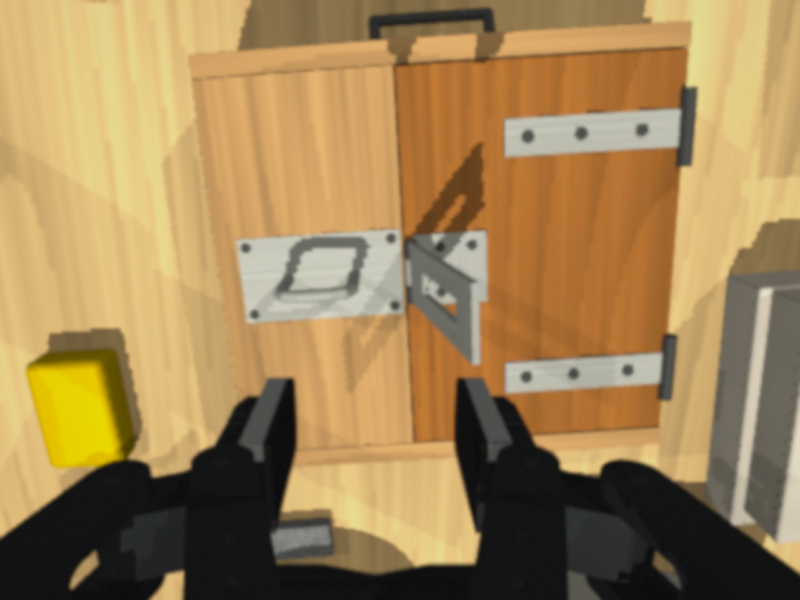

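```bash
cat > m2.py <<'E'
from h import *
import json
P=json.load(open('w1.json')); P={k:np.array(v) if isinstance(v,list) else v for k,v in P.items()}
q=lambda u,v:(100+u*.6,60+v*.6)
E
python3 - <<'E'
from m2 import *
for n,u,z in [('cFL',(190,58),.12),('cBL',(690,24),.12),('cBR',(660,455),.12),('seam1',(395,66),.12),('seam2',(413,441),.12),('pl1',(237,240),.121),('pl2',(400,230),.121),('pl3',(403,312),.121),('pl4',(248,322),.121),('kn1',(406,240),.123),('kn2',(410,302),.123),('sttop1',(280,293),.173),('sttop2',(353,291),.173)]:
    print(n,onz(P,q(*u),z).round(4))
d=cv2.imread('pics/side1.png');w=cv2.imread('pics/w1.png')
s=cv2.imread('pics/scene1.png')
f=lambda im,x,y,ww,hh:cv2.resize(im[y:y+hh,x:x+ww],(400,300),interpolation=cv2.INTER_CUBIC)
cv2.imwrite('pics/c2.png',np.vstack([np.hstack([f(d,300,190,72,54),f(w,230,190,120,90)]),np.hstack([f(s,200,160,120,90),f(s,405,262,66,50)])]))
E
```

```text
cFL [ 0.4685 -0.0166  0.12  ]
cBL [0.7848 0.005  0.12  ]
cBR [ 0.8085 -0.3021  0.12  ]
seam1 [ 0.5987 -0.0219  0.12  ]
seam2 [ 0.6152 -0.2887  0.12  ]
pl1 [ 0.4914 -0.1335  0.121 ]
pl2 [ 0.6031 -0.1266  0.121 ]
pl3 [ 0.606  -0.1851  0.121 ]
pl4 [ 0.4953 -0.1927  0.121 ]
kn1 [ 0.6072 -0.1331  0.123 ]
kn2 [ 0.6107 -0.1771  0.123 ]
sttop1 [ 0.5283 -0.1568  0.173 ]
sttop2 [ 0.5727 -0.1556  0.173 ]
```

View pics/c2.png

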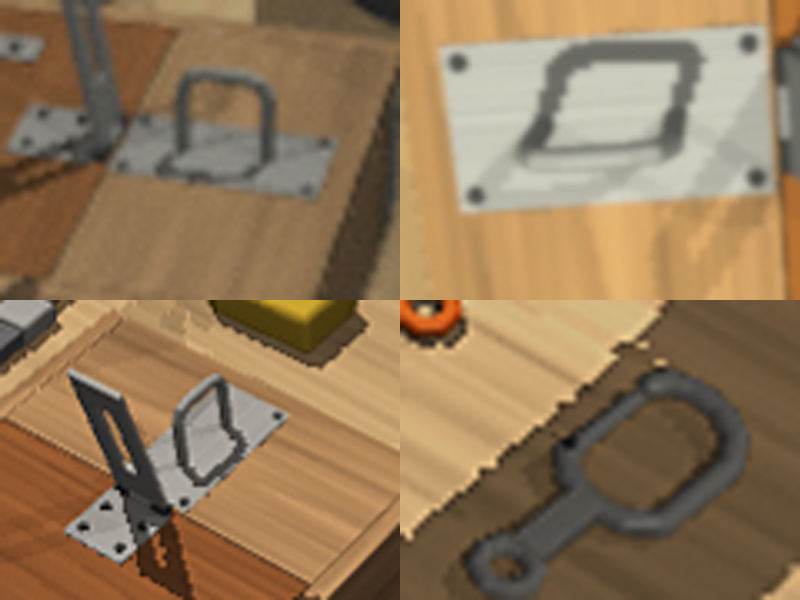

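Run:
```python
from m2 import *
S=cams.camera_params('scene');D=cams.camera_params('side')
d=lambda u,v:(300+u*.18,190+v*.18)
w=lambda u,v:(230+(u-400)*.3,190+v*.3)
s=lambda u,v:(200+u*.3,160+(v-300)*.3)
for n,a,b,c in [('top mid',(226,77),(600,155),(201,395)),('cornB',(186,82),(675,153),(180,410)),('cornF',(267,86),(525,155),(222,383)),('footB',(183,152),(678,112),(182,460)),('footF',(266,157),None,(238,432)),('plateF1',(336,148),(441,47),None),('plateF2',(316,197),(462,211),(289,412))]:
    L=[(D,d(*a))]+([(P,w(*b))] if b else [])+([(S,s(*c))] if c else [])
    X=tri(*L); print(n,X.round(4),[(proj(p,X)[0]-u).round(1).tolist() for p,u in L])
# hasp end: scene corners, side? wrist
for n,wv,sv in [('end1',(408,242),(68,372)),('e2',(474,280),(122,400))]: pass
X=tri((P,q(474,278)),(S,s(70,373)));Y=tri((P,q(474,362)),(S,s(122,401)));print(X,Y)
X=tri((P,q(474,362)),(S,s(70,373)));Y=tri((P,q(474,280)),(S,s(122,401)));print(X,Y)
```

```text
top mid [ 0.547  -0.1594  0.1658] [[-0.6, 0.0], [-2.7, -0.1], [-0.6, 0.2]]
cornB [ 0.5682 -0.1591  0.1629] [[-0.4, -1.1], [-4.7, -0.5], [-0.7, 1.9]]
cornF [ 0.5248 -0.1607  0.1621] [[-0.5, 0.5], [-1.0, 0.1], [-0.3, -0.6]]
footB [ 0.5696 -0.1585  0.1191] [[-0.5, -0.8], [-2.5, 1.3], [0.5, 1.5]]
footF [ 0.5223 -0.1528  0.1223] [[-0.7, 1.0], [-0.3, -1.5]]
plateF1 [ 0.488  -0.1336  0.1454] [[-3.4, 1.0], [-8.5, 4.0]]
plateF2 [ 0.4861 -0.1725  0.1009] [[3.7, -1.4], [-4.7, -20.7], [-10.7, -0.9]]
[ 0.64107595 -0.13979098  0.25874211] [ 0.62872362 -0.1609531   0.2299499 ]
[ 0.63560111 -0.17380119  0.24067999] [ 0.63337045 -0.13135437  0.24047715]
```

Staple mid is at (0.547, -0.159), the pin at about (0.610, -0.155), and the hasp is at about 102°. I'll straddle the staple with the fingers slightly open and fold the hasp with them. The jaw axis goes along chest y, so I turn first.

Emit:
move_arm(moves=[[0,0,-8.5,0.04,0.006,0,0.024],[0,0,-17,0.085,0.013,0,0.024],[0,0,-25.5,0.085,0.013,0,0.024],[0,0,-34,0.085,0.013,0,0.024],[0,0,-42.5,0.085,0.013,0,0.024],[0,0,-51,0.085,0.013,0,0.024],[0,0,-59.5,0.085,0.013,0,0.024],[0,0,-68,0.085,0.013,0,0.024],[0,0,-76.5,0.085,0.013,0,0.024],[0,0,-85,0.085,0.013,0,0.024]])

```text
clock: 2.1
position: [0.6703, -0.1516, 0.3612]
ee_rot: [0.735, 0.678, 0.0, -0.0]
ft_force: [-0.2, 0.3, 0.4]
grip_width: 0.282
```

Emit:
move_arm(moves=[[0,0,-8.5,0,0,0.04,0.024],[0,0,-8.5,0,0,0.08,0.024],[0,0,-8.5,0,0,0.12,0.024],[0,0,-8.5,0,0,0.15,0.024],[0,0,-8.5,0,0,0.15,0.024]])

```text
clock: 2.6
position: [0.6679, -0.1514, 0.2063]
ee_rot: [0.685, 0.729, -0.002, -0.003]
ft_force: [0.3, -0.3, 0.0]
grip_width: 0.278
```

Run:
```python
from h import *
p,im=snap('side','side2');o=manip.get_obs();print(o['position'],R.from_quat(o['ee_rot']).as_matrix().round(3),o['ft_force'],o['grip_width'])
q,im2=snap('scene','scene2')
f=lambda im,x,y,ww,hh:cv2.resize(im[y:y+hh,x:x+ww],(400,300),interpolation=cv2.INTER_CUBIC)
cv2.imwrite('pics/c3.png',np.hstack([f(im,240,140,160,120),f(im2,160,130,160,120)]))
```

```text
[ 0.66926395 -0.15176604  0.20977855] [[-0.063  0.998 -0.004]
 [ 0.998  0.063  0.001]
 [ 0.001 -0.004 -1.   ]] [-0.2222041   0.69685254  0.74611201] 0.28691581259757687
```

View pics/c3.png

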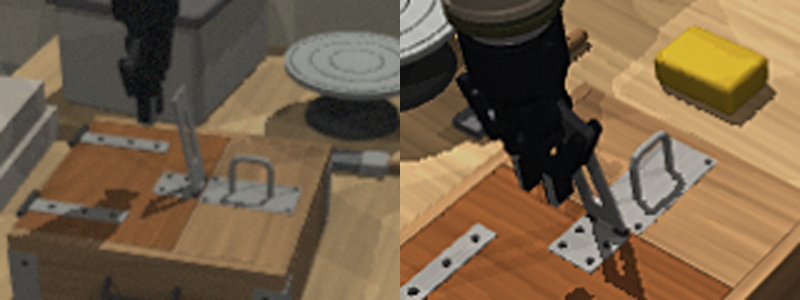

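The gripper is behind the leaning hasp with the fingers slightly open. Sweeping it down now.

Emit:
move_arm(moves=[[0,0,0,0,-0.025,0,0.024],[0,0,0,0,-0.046,-0.003,0.024],[0,0,0,0,-0.062,-0.001,0.024],[0,0,0,0,-0.077,0.002,0.024],[0,0,0,0,-0.091,0.009,0.024],[0,0,0,0,-0.104,0.017,0.024],[0,0,0,0,-0.121,0.034,0.024],[0,0,0,0,-0.132,0.054,0.024],[0,0,0,0,-0.137,0.069,0.024],[0,0,0,0,-0.138,0.078,0.024]])

```text
clock: 3.7
position: [0.5331, -0.1615, 0.135]
ee_rot: [0.685, 0.728, 0.001, 0.001]
ft_force: [0.5, -0.4, 0.3]
grip_width: 0.283
```

Run:
```python
from h import *
o=manip.get_obs();print(o['position'],o['ft_force'],o['grip_width'])
```

```text
[ 0.53314066 -0.16149922  0.13497493] [ 0.45162673 -0.4453055   0.25273342] 0.28273930552543924
```

Emit:
move_arm(moves=[[0,0,0,0,0,0.004,0.024],[0,0,0,0,0,0.007,0.024],[0,0,0,0,0,0.009,0.024],[0,0,0,0,0,0.009,0.024]])

```text
clock: 4.1
position: [0.5332, -0.1613, 0.1251]
ee_rot: [0.685, 0.728, 0.0, 0.001]
ft_force: [1.2, -0.3, 2.4]
grip_width: 0.28
```

Emit:
move_arm(moves=[[0,0,0,0,0,0.002,0.024],[0,0,0,0,0,0.003,0.024],[0,0,0,0,0,0.004,0.024],[0,0,0,0,0,0.004,0.024]])

```text
clock: 4.5
position: [0.5333, -0.1614, 0.1244]
ee_rot: [0.685, 0.728, 0.001, 0.001]
ft_force: [-14.0, 2.8, 34.0]
grip_width: 0.285
```

The hasp hits a hard stop at TCP z = 0.1244, which is the expected closed height. Lifting off and moving to hover over the hook.

Emit:
move_arm(moves=[[0,0,0,0,0,-0.04,0.024],[0,0,0,0,0,-0.08,0.024],[0,0,2,0.04,-0.005,-0.1,0.024],[0,0,6,0.09,-0.015,-0.1,0.05],[0,0,10,0.14,-0.02,-0.1,0.085],[0,0,13.6,0.19,-0.03,-0.1,0.085],[0,0,13.6,0.24,-0.04,-0.1,0.085],[0,0,13.6,0.29,-0.05,-0.1,0.085],[0,0,13.6,0.34,-0.06,-0.1,0.085],[0,0,13.6,0.38,-0.06,-0.08,0.085]])

```text
clock: 5.5
position: [0.4492, 0.2173, 0.2029]
ee_rot: [0.766, 0.642, 0.002, 0.001]
ft_force: [1.5, 0.6, 0.0]
grip_width: 0.993
```

Emit:
move_arm(moves=[[0,0,0,0.025,0.009,0,0.085],[0,0,0,0.033,0.009,0.02,0.085],[0,0,0,0.033,0.009,0.06,0.085],[0,0,0,0.033,0.009,0.06,0.085],[0,0,0,0.033,0.009,0.06,0.085]])

```text
clock: 6.0
position: [0.4637, 0.2449, 0.1408]
ee_rot: [0.767, 0.642, -0.001, -0.0]
ft_force: [0.6, 0.4, 0.9]
grip_width: 0.999
```

Run:
```python
from h import *
import json
p,im=snap('wrist','w3'); json.dump({k:np.array(v).tolist() for k,v in p.items()},open('w1.json','w'))
q,s=snap('scene','scene3');r,d=snap('side','side3')
o=manip.get_obs();print(o['position'],R.from_quat(o['ee_rot']).as_matrix().round(3)[:2,:2])
f=lambda im,x,y,ww,hh:cv2.resize(im[y:y+hh,x:x+ww],(400,300),interpolation=cv2.INTER_CUBIC)
a=cv2.resize(im[60:420,80:560],(400,300))
cv2.imwrite('pics/c4.png',np.vstack([cv2.resize(im[120:390,20:560],(800,400),interpolation=cv2.INTER_CUBIC),np.hstack([f(s,190,165,80,60),f(d,285,185,100,75)])[50:250]]))
```

```text
[0.46487211 0.24542751 0.14236403] [[ 0.176  0.984]
 [ 0.984 -0.176]]
```

View pics/c4.png

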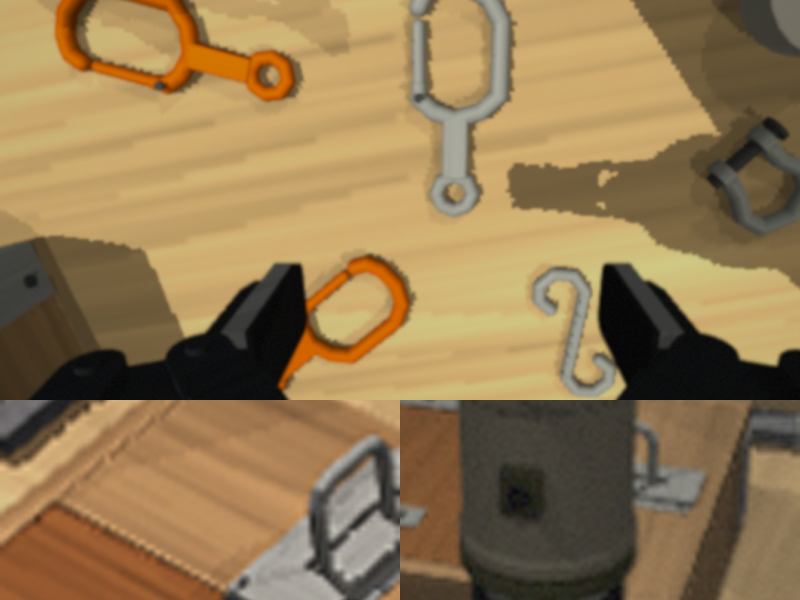

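The hasp now lies flat around the staple (lower-left crop). In the wrist crop the steel hook's eye is at (455,195), its shank at (456,150) and the gate pivot at (418,98).

Run:
```python
from m2 import *
g=lambda u,v:(20+u*.675,120+v*.675)
e,s,t,pv,g2,sp=[onz(P,g(*u),z) for u,z in [((455,194),.005),((456,150),.008),((457,112),.008),((418,98),.007),((419,20),.007),((505,45),.005)]]
print(e,s,t,pv,g2,sp)
d=g2-pv;print('gate yaw',np.degrees(np.arctan2(d[1],d[0])));d=t-e;print('shank yaw',np.degrees(np.arctan2(d[1],d[0])))
o=manip.get_obs()
for y in np.radians([170,172,174,176]):
    X=np.array([np.cos(y),np.sin(y)]);Y=np.array([-X[1],X[0]])
    print(np.degrees(y),'origin from eye',e[:2]+.033*X,'from pivot',pv[:2]-.028*X-.02*Y)
```

```text
[0.48323774 0.24466351 0.005     ] [0.45677718 0.24990209 0.008     ] [0.43575528 0.25417106 0.008     ] [0.42453778 0.23442165 0.007     ] [0.38436267 0.24287688 0.007     ] [0.4050838  0.28581262 0.005     ]
gate yaw 168.11500093230487
shank yaw 168.6772376414977
170.0 origin from eye [0.45073908 0.2503939 ] from pivot [0.45558536 0.24925565]
172.0 origin from eye [0.45055889 0.24925623] from pivot [0.45504875 0.25033016]
174.0 origin from eye [0.45041852 0.24811295] from pivot [0.45447496 0.25138529]
176.0 origin from eye [0.45031812 0.24696548] from pivot [0.4538647  0.25241975]
```

Emit:
move_arm(moves=[[0,0,1.4,0.0024,-0.0125,0.04,0.06],[0,0,1.4,0.0024,-0.0125,0.08,0.045],[0,0,1.4,0.0024,-0.0125,0.11,0.045],[0,0,1.4,0.0024,-0.0125,0.13,0.045],[0,0,1.4,0.0024,-0.0125,0.139,0.045],[0,0,1.4,0.0024,-0.0125,0.139,0.045]])

```text
clock: 6.75
position: [0.4522, 0.2496, 0.0015]
ee_rot: [0.775, 0.633, -0.0, 0.0]
ft_force: [-0.1, -0.1, 0.2]
grip_width: 0.531
```

Emit:
move_arm(moves=[[0,0,0,0,0,0,0.03],[0,0,0,0,0,0,0.018],[0,0,0,0,0,0,0.005],[0,0,0,0,0,0,0.005],[0,0,0,0,0,0,0.005],[0,0,0,0,0,0,0.005]], grip_force=60)

```text
clock: 7.35
position: [0.453, 0.2501, 0.003]
ee_rot: [0.774, 0.633, 0.001, 0.001]
ft_force: [-0.9, -1.5, 9.0]
grip_width: 0.137
```

Emit:
move_arm(moves=[[0,0,0,0,0,-0.001,0.005],[0,0,0,0,0,-0.001,0.005],[0,0,0,0,0,-0.02,0.005],[0,0,0,0,0,-0.06,0.005],[0,0,0,0,0,-0.1,0.005],[0,0,0,0,0,-0.14,0.005],[0,0,0,0,0,-0.17,0.005],[0,0,0,0,0,-0.17,0.005],[0,0,0,0,0,-0.17,0.005]], grip_force=90)

```text
clock: 8.25
position: [0.452, 0.2496, 0.1714]
ee_rot: [0.774, 0.633, 0.0, 0.0]
ft_force: [0.7, -0.1, -1.9]
grip_width: 0.125
```

Run:
```python
from h import *
import json
p,im=snap('wrist','w4'); json.dump({k:np.array(v).tolist() for k,v in p.items()},open('w1.json','w'))
s=snap('side','side4')[1];sc=snap('scene','scene4')[1]
o=manip.get_obs();print(o['position'],R.from_quat(o['ee_rot']).as_matrix().round(3),o['ft_force'],o['grip_width'])
f=lambda im,x,y,ww,hh:cv2.resize(im[y:y+hh,x:x+ww],(400,300),interpolation=cv2.INTER_CUBIC)
cv2.imwrite('pics/c5.png',np.vstack([np.hstack([cv2.resize(im[:,80:560],(400,400)),cv2.resize(im[120:360,200:440],(400,400),interpolation=cv2.INTER_CUBIC)])]))
```

```text
[0.45121368 0.24917498 0.16984516] [[ 0.199  0.98  -0.002]
 [ 0.98  -0.199 -0.001]
 [-0.001 -0.002 -1.   ]] [-0.35117967 -0.07550015 -2.61668538] 0.12282588054699926
```

View pics/c5.png

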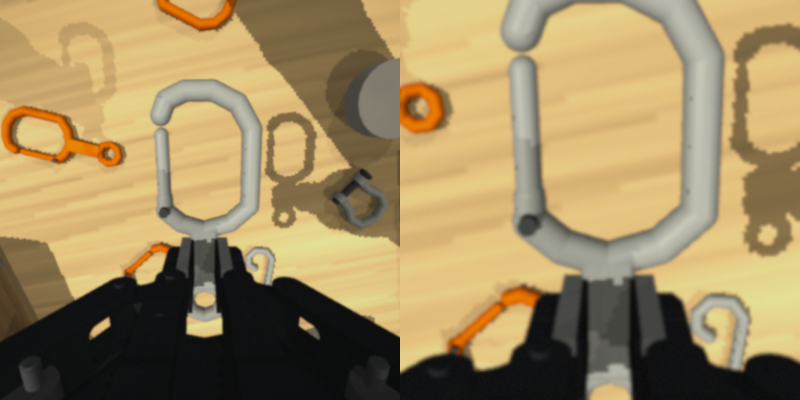

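Lifted cleanly with the hook held by its shank. The nose, gate end and pivot are visible at (520,38), (522,65) and (528,224) in the right crop. Now I'll find the hook pose in the tool frame and the move to the back leg.

```bash
cat > tf.py <<'E'
from m2 import *
E
python3 - <<'E'
from m2 import *
o=manip.get_obs();T=R.from_quat(o['ee_rot']).as_matrix();p0=o['position']
zm=p0[2]+.002
k=lambda u,v:(200+(u-400)*.6,120+v*.6)
k2=lambda u,v:(80+u*1.2,v*1.2)
# top surface silhouettes: bar centres at zm
for n,u,hook in [('pivot',k(528,224),(28,20)),('gate end',k(522,62),(66,20)),('nose',k(519,40),(73,20)),('spine',k(705,130),(None,-24)),('spine2',k(702,180),(None,-24)),('far in/out mid',k2(205,90),(86,None)),('eye',k2(205,299),(-33,0))]:
    X=onz(P,u,zm); t=T.T@(X-p0)*1000; print(n,'hookframe guess',(-t[1]).round(1),(-t[0]).round(1),'nominal',hook)
E
```

```text
pivot hookframe guess 22.5 19.3 nominal (28, 20)
gate end hookframe guess 64.5 19.2 nominal (66, 20)
nose hookframe guess 69.7 19.7 nominal (73, 20)
spine hookframe guess 47.6 -26.6 nominal (None, -24)
spine2 hookframe guess 34.6 -26.4 nominal (None, -24)
far in/out mid hookframe guess 83.4 -2.5 nominal (86, None)
eye hookframe guess -31.4 -2.5 nominal (-33, 0)
```

Emit:
move_arm(moves=[[0,0,0,-0.01,0.007,-0.03,0.005],[0,0,-2,-0.042,0.032,-0.03,0.005],[0,0,-4,-0.074,0.056,-0.03,0.005],[0,0,-6,-0.106,0.081,-0.03,0.005],[0,0,-8,-0.139,0.106,-0.03,0.005],[0,0,-10,-0.171,0.13,-0.03,0.005],[0,0,-12,-0.203,0.154,-0.03,0.005],[0,0,-14,-0.235,0.178,-0.03,0.005],[0,0,-15,-0.267,0.203,-0.03,0.005],[0,0,-15,-0.299,0.228,-0.03,0.005]])

```text
clock: 9.4
position: [0.6157, -0.0903, 0.1997]
ee_rot: [0.685, 0.729, -0.001, -0.001]
ft_force: [0.4, -0.0, -1.1]
grip_width: 0.122
```

Run:
```python
from h import *
o=manip.get_obs();T=R.from_quat(o['ee_rot']).as_matrix();print(o['position'],T.round(3)[:2,:2],(T.T@(np.array([.6269,-.1143,.134])-o['position'])).round(4))
```

```text
[ 0.6157457  -0.09028156  0.1997038 ] [[-0.062  0.998]
 [ 0.998  0.062]] [-0.0247  0.0098  0.0657]
```

Emit:
move_arm(moves=[[0,0,0,-0.012,0.005,0,0.005],[0,0,0,-0.022,0.01,0.02,0.005],[0,0,0,-0.022,0.01,0.045,0.005],[0,0,0,-0.022,0.01,0.063,0.005],[0,0,0,-0.022,0.01,0.063,0.005],[0,0,0,-0.022,0.01,0.063,0.005]])

```text
clock: 10.0
position: [0.6268, -0.1097, 0.1379]
ee_rot: [0.685, 0.729, -0.0, -0.001]
ft_force: [0.2, 0.3, -2.2]
grip_width: 0.127
```

Run:
```python
from h import *
import json
p,im=snap('wrist','w5'); json.dump({k:np.array(v).tolist() for k,v in p.items()},open('w1.json','w'))
s=snap('side','side5')[1];sc=snap('scene','scene5')[1]
o=manip.get_obs();print(o['position'],R.from_quat(o['ee_rot']).as_matrix().round(3)[:,2],o['ft_force'],o['grip_width'])
cv2.imwrite('pics/c6.png',np.hstack([cv2.resize(im[100:340,180:420],(560,560),interpolation=cv2.INTER_CUBIC),cv2.resize(s[180:320,300:360],(240,560),interpolation=cv2.INTER_CUBIC)]))
```

```text
[ 0.62773024 -0.10994458  0.1395576 ] [ 0.002 -0.    -1.   ] [-0.22118682 -0.68607002 -2.03122549] 0.12374512900350713
```

View pics/c6.png

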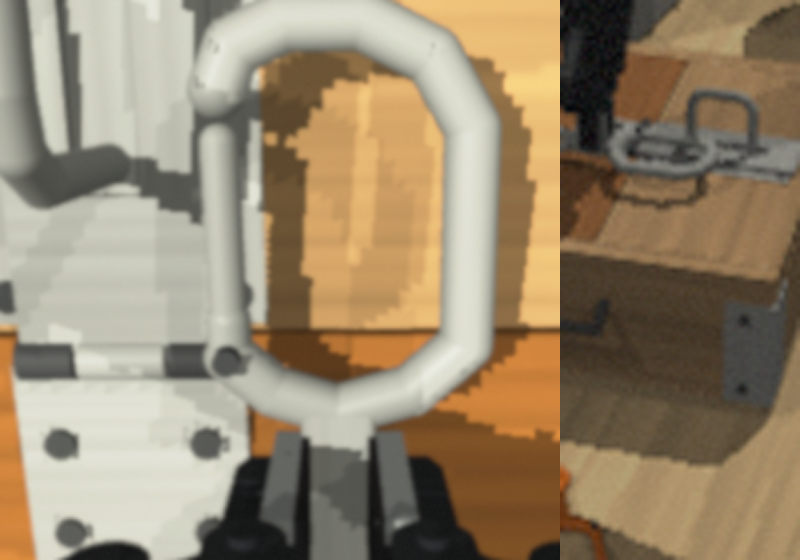

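Run:
```python
from m2 import *
o=manip.get_obs();T=R.from_quat(o['ee_rot']).as_matrix();p0=o['position']
k=lambda X:((proj(P,X)-[180,100])*560/240).round(0)
L=np.array([.570,-.158,0])
print('leg z .125,.142,.159',k([L+[0,0,z] for z in(.125,.142,.159)]))
for z in (.002,.007):
  inv=lambda u,v:(180+u*240/560,100+v*240/560)
  for n,u,h in [('pivot',(228,358),(28,20)),('gateend',(215,130),(66,20)),('nose',(212,95),(75,20)),('spine',(470,230),(0,-24)),('far',(335,22),(86,0)),('junction',(338,398),(23.5,0))]:
    t=T.T@(onz(P,inv(*u),p0[2]+z)-p0)*1000;print(z,n,(-t[1]).round(1),(-t[0]).round(1),h)
  for u,zz in [((122,167),.126),((45,192),.164)]:
    X=onz(P,inv(*u),zz);t=T.T@(X-p0)*1000;print('leg',zz,X.round(4),'hook-ish',(-t[1]).round(1),(-t[0]).round(1))
```

```text
leg z .125,.142,.159 [[101. 158.]
 [ 73. 165.]
 [ 37. 174.]]
0.002 pivot 25.3 18.8 (28, 20)
0.002 gateend 66.4 19.5 (66, 20)
0.002 nose 72.2 19.8 (75, 20)
0.002 spine 49.1 -25.0 (0, -24)
0.002 far 83.8 -1.1 (86, 0)
0.002 junction 17.3 -1.6 (23.5, 0)
leg 0.126 [ 0.5713 -0.1537  0.126 ] hook-ish 59.0 40.2
leg 0.164 [ 0.5719 -0.1551  0.164 ] hook-ish 58.4 41.6
0.007 pivot 26.9 18.1 (28, 20)
0.007 gateend 66.6 18.7 (66, 20)
0.007 nose 72.2 19.0 (75, 20)
0.007 spine 49.9 -24.1 (0, -24)
0.007 far 83.4 -1.1 (86, 0)
0.007 junction 19.3 -1.6 (23.5, 0)
leg 0.126 [ 0.5713 -0.1537  0.126 ] hook-ish 59.0 40.2
leg 0.164 [ 0.5719 -0.1551  0.164 ] hook-ish 58.4 41.6
```

Relative to the hook, the leg sits at about x = 61.4–63, y = 41, within the 60–65 entry window. Pressing in along the chest's -y.

Emit:
move_arm(moves=[[0,0,0,-0.006,0,0.002,0.005],[0,0,0,-0.011,0,0.003,0.005],[0,0,0,-0.014,0,0.003,0.005],[0,0,0,-0.017,0,0.003,0.005],[0,0,0,-0.02,0,0.003,0.005],[0,0,0,-0.023,0,0.003,0.005],[0,0,0,-0.023,0,0.003,0.005]], grip_force=110)

```text
clock: 10.85
position: [0.6286, -0.1332, 0.1354]
ee_rot: [0.685, 0.728, 0.0, -0.0]
ft_force: [0.8, 2.0, -1.9]
grip_width: 0.112
```

Run:
```python
from h import *
import json
p,im=snap('wrist','w6'); json.dump({k:np.array(v).tolist() for k,v in p.items()},open('w1.json','w'))
o=manip.get_obs();print(o['position'],R.from_quat(o['ee_rot']).as_matrix().round(3)[:2,:2],o['ft_force'],o['torque'],o['grip_width'])
cv2.imwrite('pics/c7.png',cv2.resize(im[100:340,180:420],(560,560),interpolation=cv2.INTER_CUBIC))
```

```text
[ 0.62856906 -0.13296526  0.13534205] [[-0.061  0.998]
 [ 0.998  0.061]] [ 0.44825932  2.24851535 -1.61952889] [ 0.44286855 -0.12533169 -0.11869696] 0.11531534152658397
```

A +y reaction of about 2 N shows the gate is yielding. Pressing on, and then I'll draw back.

Emit:
move_arm(moves=[[0,0,0,-0.003,0,0,0.005],[0,0,0,-0.006,0,0,0.005],[0,0,0,-0.009,0,0,0.005],[0,0,0,-0.012,0,0,0.005],[0,0,0,-0.015,0,0,0.005],[0,0,0,-0.017,0,0,0.005],[0,0,0,-0.017,0,0,0.005]])

```text
clock: 11.6
position: [0.6298, -0.1505, 0.1354]
ee_rot: [0.685, 0.728, 0.0, 0.0]
ft_force: [2.0, 3.1, -1.3]
grip_width: 0.114
```

Run:
```python
from h import *
p,im=snap('wrist','w7')
o=manip.get_obs();print(o['position'],o['ft_force'],o['torque'],o['grip_width'])
a=cv2.imread('pics/w6.png')
cv2.imwrite('pics/c8.png',np.hstack([cv2.resize(x[100:340,180:420],(400,400),interpolation=cv2.INTER_CUBIC) for x in(a,im)]))
```

```text
[ 0.62990359 -0.15028956  0.1355134 ] [ 2.48719427  2.80636659 -2.42602617] [ 0.62019759 -0.46603616 -0.10038173] 0.11129022322146001
```

View pics/c8.png

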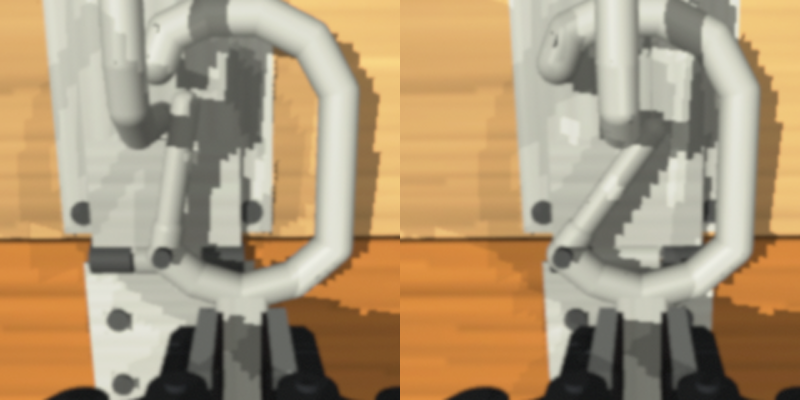

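The leg is inside the loop with the gate pushed open (right panel: gate end near (645,150), nose tip outside the leg). Drawing the hook back so the leg reaches the far bend.

Emit:
move_arm(moves=[[0,0,0,0,0.003,0,0.005],[0,0,0,0,0.006,0,0.005],[0,0,0,0,0.009,0,0.005],[0,0,0,0,0.0115,0,0.005],[0,0,0,0,0.0115,0,0.005],[0,0,0,0,0.0115,0,0.005]])

```text
clock: 12.25
position: [0.6409, -0.1498, 0.1352]
ee_rot: [0.685, 0.728, -0.0, 0.0]
ft_force: [0.2, -0.4, -1.7]
grip_width: 0.115
```

Run:
```python
from h import *
p,im=snap('wrist','w8')
o=manip.get_obs();print(o['position'],o['ft_force'],o['torque'],o['grip_width'])
```

```text
[ 0.64081579 -0.14969436  0.13523251] [ 0.08479961  0.73720989 -2.13832873] [ 0.02998619 -0.00743414 -0.00790348] 0.11394913779021815
```

Run:
```python
import cv2,numpy as np
k=lambda u,v:(round(180+u*240/560),round(100+v*240/560))
I={n:cv2.imread(f'pics/{n}.png',0) for n in('w5','w7','w8')}
for f in(.3,.5,.7,.9):
    x,y=k(228-13*f,358-228*f)
    for n in I: print(f,n,I[n][y,x-9:x+10:2].tolist())
```

```text
0.3 w5 [187, 183, 194, 201, 195, 182, 165, 142, 111, 87]
0.3 w7 [77, 93, 155, 182, 183, 182, 182, 182, 182, 181]
0.3 w8 [121, 157, 198, 207, 202, 190, 172, 149, 117, 92]
0.5 w5 [180, 181, 194, 201, 196, 182, 165, 142, 114, 145]
0.5 w7 [195, 193, 194, 196, 196, 196, 194, 189, 184, 182]
0.5 w8 [89, 154, 195, 198, 192, 175, 156, 133, 105, 115]
0.7 w5 [106, 165, 195, 202, 197, 183, 165, 142, 112, 121]
0.7 w7 [188, 189, 199, 202, 203, 203, 203, 203, 213, 223]
0.7 w8 [201, 190, 195, 198, 192, 175, 155, 132, 104, 138]
0.9 w5 [106, 171, 196, 205, 198, 182, 165, 142, 112, 88]
0.9 w7 [188, 188, 188, 187, 191, 203, 207, 206, 203, 201]
0.9 w8 [191, 186, 195, 200, 194, 183, 172, 150, 119, 97]
```

Emit:
move_arm(moves=[[0,0,0,0,0,0.002,0.005],[0,0,0,0,0,0.004,0.005],[0,0,0,0,0,0.005,0.005],[0,0,0,0,0,0.005,0.005]])

```text
clock: 12.7
position: [0.6408, -0.1493, 0.1301]
ee_rot: [0.685, 0.728, -0.0, -0.0]
ft_force: [0.7, -0.2, -3.3]
grip_width: 0.119
```

The pixel profile at the gate position in w8 matches the shut gate in w5, so the gate is shut. No contact below yet, so I'll lower a little further.

Emit:
move_arm(moves=[[0,0,0,0,0,0.001,0.005],[0,0,0,0,0,0.002,0.005],[0,0,0,0,0,0.002,0.005]])

```text
clock: 13.0
position: [0.641, -0.1493, 0.1283]
ee_rot: [0.685, 0.728, 0.0, 0.0]
ft_force: [0.1, 0.3, -1.7]
grip_width: 0.115
```

Emit:
move_arm(moves=[[0,0,0,0,0,0.001,0.005],[0,0,0,0,0,0.001,0.005]])

```text
clock: 13.2
position: [0.6411, -0.1494, 0.1274]
ee_rot: [0.685, 0.728, 0.0, 0.0]
ft_force: [-1.0, -0.3, 0.4]
grip_width: 0.113
```

It's touching now. Releasing gently, then lifting straight up.

Emit:
move_arm(moves=[[0,0,0,0,0,0,0.016],[0,0,0,0,0,0,0.022],[0,0,0,0,0,0,0.03],[0,0,0,0,0,0,0.036],[0,0,0,0,0,0,0.036],[0,0,0,0,0,-0.02,0.036],[0,0,0,0,0,-0.05,0.036],[0,0,0,0,0,-0.09,0.036],[0,0,0,0,0,-0.13,0.036],[0,0,0,0,0,-0.13,0.036]], grip_force=20)

```text
clock: 14.2
position: [0.6433, -0.1495, 0.2641]
ee_rot: [0.685, 0.728, 0.003, 0.004]
ft_force: [0.1, 0.6, 0.6]
grip_width: 0.423
```

Run:
```python
from h import *
p,im=snap('wrist','w9');s=snap('side','side9')[1];sc=snap('scene','scene9')[1]
o=manip.get_obs();print(o['position'],o['ft_force'],o['grip_width'])
f=lambda im,x,y,ww,hh:cv2.resize(im[y:y+hh,x:x+ww],(400,300),interpolation=cv2.INTER_CUBIC)
cv2.imwrite('pics/c9.png',np.vstack([np.hstack([f(im,200,90,200,150),f(s,280,180,100,75)]),np.hstack([f(sc,190,160,100,75),cv2.resize(sc,(400,300))])]))
# shift check of other things
a=cv2.imread('pics/scene0.png').astype(int);b=sc.astype(int);d=(abs(a-b).max(2)>45).astype(np.uint8)
for n,x,y,w,h in [('shook',400,330,40,50),('shackle',475,340,35,40),('puck',505,305,45,50),('mould',360,375,95,90),('cup',290,345,50,65),('or1',375,225,45,48),('or3',330,290,68,32),('or2',460,222,40,50)]: print(n,d[y:y+h,x:x+w].mean().round(3))
```

```text
[ 0.64078983 -0.14934439  0.25676318] [ 0.04502501  0.46137562 -1.00513284] 0.41878762025777794
shook 0.884
shackle 0.0
puck 0.0
mould 0.257
cup 0.163
or1 0.057
or3 0.459
or2 0.19
```

View pics/c9.png

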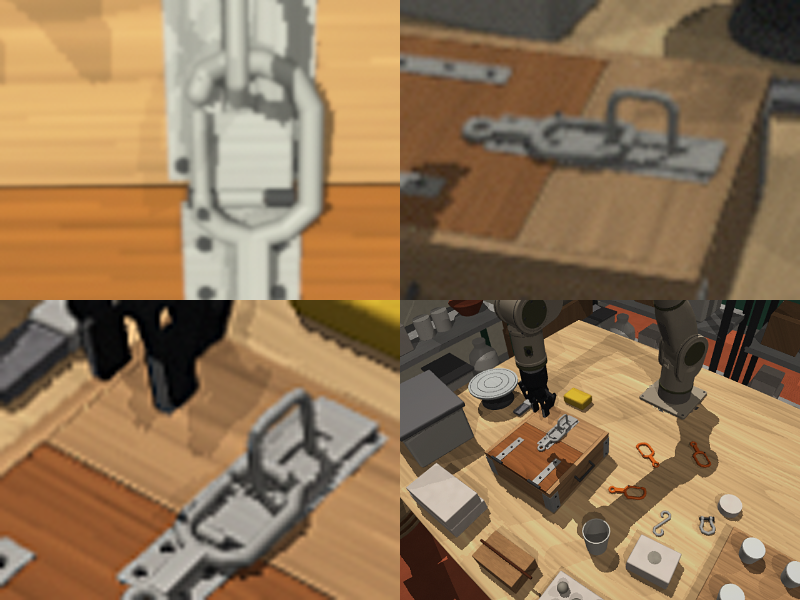

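```bash
python3 -c "
from workcell import manip
print(manip.hand_in())"
```

```text
the job is handed in; nothing more can be done
None
```

The chest is fastened: the hasp is folded flat over the staple and the closed snap hook is linked through the staple's back leg. I handed it in at about 14 s on the robot's clock, and no verdict was reported.

- **Hasp:** I pushed it down with slightly open fingers straddling the staple. It stopped hard with the fingertips at 0.124 m (closed upper face 0.125 m), with 34 N on the wrist, and the picture afterwards showed it flat.
- **Hook:** I pressed the gate about 17 mm past its line onto the back leg, then drew the hook back until the leg reached the far bend. The side force fell to near zero. The image along the gate line matched the shut gate, so it had sprung closed.
- **Last check:** After release, the wrist, side and scene pictures showed the shut hook lying on the hasp, looped around the back leg. The gripper was about 0.13 m above and touching nothing.
- **Disagreement:** My before/after check for shifted objects showed image changes at the S-hook (88% of its patch), the lower orange look-alike (46%), the mould (26%), another orange one (19%) and the cup (16%). I put these down to the arm's shadow moving. The S-hook sits at the same pixel as before, and the others look unmoved in the last picture. The shackle and puck showed no change. The sponge and brush were not in this check.

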